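# Close and snap down the separator's bowl chamber

### The arm

A 6-joint arm with a two-finger parallel gripper is mounted at the origin on the work surface. World frame = base frame: x ahead of the robot, y to its left, z up, the work surface at z = 0. Lengths are in m, angles in degrees, forces in N, time in s.
With the tool pointing down it reaches from about 0.3 to 0.825 m from the base axis. Payload 5.4 kg.
Tool frame: the origin (TCP) lies on the centre line of the jaws, within the pads' length; the fingertips stand 22 mm ahead of it and the grasp point (between the pads) lies 3 mm ahead of it; x points along the fingers, y is the direction in which the jaws open and shut, and the axes are right-handed (so a half turn about x gives the same grasp; the last joint's range is limited). The gripper opens to 92 mm and grips with 3 to 60 N. Pads are 20 mm wide; open, the fingers measure 128 mm over their backs; the gripper's body (75 mm by 189 mm) begins 69 mm behind the grasp point.
Start: joints at [54.769, 9.076, 91.501, -0, 79.423, -12.038], TCP at [0.226, 0.529, 0.237] pointing down, gripper open.
Joint ranges: [-166.64, 166.64], [-54.1, 131.32], [10.49, 154.53], [-73.88, 253.88], [9.74, 151.15], [-171.62, 171.62]. Speed limits (degrees/s): [147.25, 147.25, 180, 180, 180, 180].

### API

Orientations are given as [roll, pitch, yaw] about the fixed x, y, z axes, in that order (R = Rz(yaw) Ry(pitch) Rx(roll)).
In Python, from cell import manip, vision, order gives the robot as it stands.
- The arm moves only by the tool apply_moves, never from a script. Its argument "motion" is text: rows parted by semicolons, each of 4 numbers parted by spaces: the shift along the world's x, y, z in mm, then the turn about the world's z in degrees. A call has 1 to 12 rows; each row shifts and turns the commanded pose from where the row before left it; what a row does not reach is not made up. A row lasts 1/10 s, in which the tool goes at most 50 mm and 8.59 degrees, less where a joint would pass 70% of its speed; a pose out of reach is approached as far as the arm can. A call is refused whole if a number of a shift passes 50 or a number of a turn 8.59, either way. A call with a gripper value outside its range is refused whole. "jaw" is the closure in counts, from 0 (fully open) to 255 (shut), set as the call begins (left out, the last holds). The fingers move at their own pace and stop on an object; "squeeze" is the grip in N (left out, the last holds). Time passes only in rows, so rows that do not move let the fingers close. It gives the time, the measured TCP pose, the force and the opening at its end, in the units of the state.
- manip.read_state(): the state, without advancing time (a new reading comes with each control period).
- vision.capture(name): name is "side" or "top"; returns a dict with "image" (420x560x3 uint8, blue, green, red), "range_z" (420x560 float32, m along the optical axis (not along the pixel's ray), 0 where there is no reading), "fx", "fy", "cx", "cy" (pixels), "camera_from_world" (4x4, takes a point from world to camera coordinates). Camera axes: x right, y down, z forward; pixel columns grow to the right and rows downward; lengths in m; the calibration is good to about 2 mm. A picture is of the moment at which its call begins.
- order.finish_job(): hands the job in, once; it reports no verdict.
Trained networks look in a picture, given as the dict that the camera call returned (one of the last four; its "shot" number tells which), for a name from the list of things; names that differ only in an ending like _2 or _b are one class to them, and where a whole thing is asked for, a point or a joint stands for the part that bears it (a point fixed in the world has none). Each returns a list of dicts, best first, with "p" (0 to 1); they miss things now and then, are a little off and sometimes report something else, mostly with a low value. They report only what shows in the picture. A call takes as long as a camera call. They do not tell look-alikes from the thing itself.
- vision.look_for(picture, target): "position" ([x, y, z] in m, in world coordinates, good to about 4 mm: the middle of the surface that is visible of it).
- vision.regions_of(picture, target): "mask" (420x560 bool, what is visible of it).
- vision.mark_of(picture, target): "position" ([x, y, z] in m, in world coordinates, good to about 4 mm: a listed point, or the origin of a listed thing).
The state is a dict: "clock": time; "joint_pos": joint angles; "joint_vel": joint speeds; "effort": joint torques, N m; "tcp_pos": TCP position; "ee_rot": TCP orientation; "contact_force": force on the tool from outside, world axes, zero at the start; "torque": the same for the moment, N m; "width": finger opening in m.
Only numpy, scipy, OpenCV 4.12 (cv2) and the standard library are available. Lean on these libraries where they do the work, as an engineer would, in place of code of your own. Each camera call takes 0.05 s, during which the arm holds its last target. There are 200 camera calls.

### The job

Put the loose round cover on the blood separator's bowl chamber so that it lies flat in its seat, lowering it rather than dropping it. Then press down the four snap tabs around the rim, one after another, until every one has snapped shut over the cover. Leave the loose things around it where they are.

Things in the scene. Friction and masses are not known exactly. Their poses are not given: they have to be found in the camera images.
- chamber: Bowl chamber: fixed white box, 220 x 220 x 40 mm, origin at the centre of its underside on the table. x and y run along its sides, z up; a grey panel with three buttons is on its -x side. On top is a round open well, and at each corner, on the diagonals, a black hinged snap tab.
- seat (a point): Centre of the well's seat ring, 54 mm above the table, axes as chamber. The seat is a flat aluminium ring of 64 to 78 mm radius inside a grey locating rim of 78 mm inner and 84 mm outer radius, whose top is 62 mm above the table.
- cover: Loose round white cover, about 0.25 kg: a disc 148 mm across, 12 mm thick, lower edge chamfered 4 mm; a black fin as handle stands across the middle of its top, 70 mm long (along x), 16 mm thick (along y), from 12 to 46 mm above the underside. Origin: centre of the underside. It starts flat on the table.
- cover_grip (a point): Grip point in the cover's fin: on the cover's axis, 34 mm above its underside; grip across y. The cover goes into the locating rim at any yaw, with 4 mm play all round. Seated, its underside is 54 mm, its top 66 mm and the fin's top 100 mm above the table.
- cover_under (a point): Centre of the cover's underside; same axes as cover_grip, 34 mm below it.
- tab0_pad (a point): Middle of the ribbed pad on the upper face of the snap tab at the chamber's +x +y corner: a black flap 76 mm long, 38 wide, 6 thick, hinged 144 mm from the seat's axis, 70 mm above the table; the pad is 45 mm from the hinge. Open, the tab slants up and inwards, this point 109 mm from the axis and 98 mm up, the tip 81 and 113. Shut, it lies level, this point 99 mm from the axis, 73 mm up, the tip 68 mm from the axis.
- tab0 (a joint): Angle of that tab: 0 open, 0.6 rad shut, its tip over the cover's edge. An over-centre spring holds it: pressing the pad straight down takes about 6 to 10 N at first, less towards half way; let go before half way (0.3) it springs open again, beyond that it snaps shut and stays. Pressed straight down where the open pad was, to 77 mm above the table, it is well past half way.
- tab1_pad (a point): Middle of the ribbed pad on the upper face of the snap tab at the chamber's -x +y corner: a black flap 76 mm long, 38 wide, 6 thick, hinged 144 mm from the seat's axis, 70 mm above the table; the pad is 45 mm from the hinge. Open, the tab slants up and inwards, this point 109 mm from the axis and 98 mm up, the tip 81 and 113. Shut, it lies level, this point 99 mm from the axis, 73 mm up, the tip 68 mm from the axis.
- tab1 (a joint): Angle of that tab: 0 open, 0.6 rad shut, its tip over the cover's edge. An over-centre spring holds it: pressing the pad straight down takes about 6 to 10 N at first, less towards half way; let go before half way (0.3) it springs open again, beyond that it snaps shut and stays. Pressed straight down where the open pad was, to 77 mm above the table, it is well past half way.
- tab2_pad (a point): Middle of the ribbed pad on the upper face of the snap tab at the chamber's -x -y corner: a black flap 76 mm long, 38 wide, 6 thick, hinged 144 mm from the seat's axis, 70 mm above the table; the pad is 45 mm from the hinge. Open, the tab slants up and inwards, this point 109 mm from the axis and 98 mm up, the tip 81 and 113. Shut, it lies level, this point 99 mm from the axis, 73 mm up, the tip 68 mm from the axis.
- tab2 (a joint): Angle of that tab: 0 open, 0.6 rad shut, its tip over the cover's edge. An over-centre spring holds it: pressing the pad straight down takes about 6 to 10 N at first, less towards half way; let go before half way (0.3) it springs open again, beyond that it snaps shut and stays. Pressed straight down where the open pad was, to 77 mm above the table, it is well past half way.
- tab3_pad (a point): Middle of the ribbed pad on the upper face of the snap tab at the chamber's +x -y corner: a black flap 76 mm long, 38 wide, 6 thick, hinged 144 mm from the seat's axis, 70 mm above the table; the pad is 45 mm from the hinge. Open, the tab slants up and inwards, this point 109 mm from the axis and 98 mm up, the tip 81 and 113. Shut, it lies level, this point 99 mm from the axis, 73 mm up, the tip 68 mm from the axis.
- tab3 (a joint): Angle of that tab: 0 open, 0.6 rad shut, its tip over the cover's edge. An over-centre spring holds it: pressing the pad straight down takes about 6 to 10 N at first, less towards half way; let go before half way (0.3) it springs open again, beyond that it snaps shut and stays. Pressed straight down where the open pad was, to 77 mm above the table, it is well past half way.
- spray: Small white bottle, 48 mm across, 115 mm tall, standing near the cover. Bystander, to be left where it is; origin at the centre of its underside.
- clamp: Steel scissor-shaped clamp lying near the cover, 160 mm long, 7 mm thick. Bystander, to be left where it is; origin at the centre of its underside.
- glovebox: Cardboard glove box, 240 x 120 x 80 mm. Bystander, to be left where it is; origin at the centre of its underside.
- rack: White tube rack with tubes, 200 x 80 mm, 101 mm tall. Bystander, to be left where it is; origin at the centre of its underside.
Mind the look-alikes: they are no part of the job. Leave any blue or yellow look-alike of the cover alone.

How it is judged:
By the outcome, as a careful person would: the job done as asked, in the order asked, and still so for the second after the job is handed in, with the robot touching nothing.
It also fails if it takes over 58 s, if anything falls off the work surface, if the arm or the gripper's body presses on something with over 40 N, if the wrist force passes 120 N, or if a joint passes its speed limit or range.

## Working session

There is one attempt and no reset: what is moved stays moved. The work goes in short steps, Python scripts to look and compute and a tool call to move; the robot and the scene stay as the last step left them, time stands still between calls to the robot, and variables do not carry over. Pictures are saved under pics/ and viewed, on a budget of 10 in all, crops included, one or two more only if the job needs it, and the job is handed in when it is done.

Besides the shell and the picture viewer there is one more tool, called after ">>>" as name(argument=value, ...) on one line, values as JSON. apply_moves: Moves the arm, as the interface text tells. Its arguments: {"type":"object","properties":{"motion":{"type":"string"},"jaw":{"type":"number"},"squeeze":{"type":"number"}},"required":["motion"]}

```bash
mkdir -p pics
python3 - <<'E'
from cell import manip, vision, order
import cv2, numpy as np
s=manip.read_state(); print(s['clock'],s['tcp_pos'],s['ee_rot'],s['width'])
P={n:vision.capture(n) for n in('top','side')}
cv2.imwrite('pics/a.png',P['top']['image']); cv2.imwrite('pics/b.png',P['side']['image'])
for n in P:
  for t in ['chamber','seat','cover','cover_grip','tab0_pad','tab1_pad','tab2_pad','tab3_pad','spray','clamp','glovebox','rack']:
    print(n,t,[(round(d['p'],2),np.round(d['position'],3).tolist()) for d in vision.mark_of(P[n],t)[:4]])
E
```

```text
0.0 [0.22612235 0.52802579 0.2356008 ] [-102.31920632   89.89082198 -125.51308503] 0.0916359849423199
top chamber [(0.63, [0.571, 0.18, 0.002])]
top seat [(0.89, [0.57, 0.176, 0.051])]
top cover [(0.84, [0.514, -0.643, 0.002]), (0.79, [0.291, -0.22, -0.002]), (0.66, [0.545, -0.181, -0.005]), (0.66, [0.246, -0.416, -0.0])]
top cover_grip [(0.89, [0.289, -0.221, 0.03]), (0.87, [0.513, -0.646, 0.03]), (0.75, [0.247, -0.414, 0.035]), (0.64, [0.547, -0.186, 0.031])]
top tab0_pad [(0.49, [0.643, 0.263, 0.096])]
top tab1_pad [(0.67, [0.489, 0.245, 0.098]), (0.23, [0.666, -0.216, -0.0])]
top tab2_pad [(0.86, [0.507, 0.091, 0.098])]
top tab3_pad [(0.47, [0.659, 0.11, 0.1])]
top spray [(0.52, [0.669, -0.217, 0.002]), (0.25, [0.496, 0.476, -0.005])]
top clamp [(0.62, [0.441, -0.144, -0.002])]
top glovebox [(0.77, [0.498, 0.475, -0.001])]
top rack [(0.73, [0.51, -0.453, -0.003]), (0.55, [0.57, 0.178, 0.006])]
side chamber [(0.58, [0.574, 0.175, 0.004])]
side seat [(0.7, [0.572, 0.176, 0.054]), (0.32, [0.657, 0.111, 0.1]), (0.21, [0.637, 0.261, 0.095])]
side cover [(0.98, [0.288, -0.221, 0.0]), (0.97, [0.512, -0.644, -0.004]), (0.84, [0.248, -0.411, -0.003]), (0.66, [0.552, -0.181, -0.001])]
side cover_grip [(0.86, [0.241, -0.413, 0.036]), (0.81, [0.511, -0.644, 0.032]), (0.79, [0.286, -0.222, 0.035]), (0.7, [0.545, -0.181, 0.034])]
side tab0_pad [(0.58, [0.633, 0.26, 0.097]), (0.34, [0.572, 0.178, 0.003])]
side tab1_pad [(0.45, [0.484, 0.242, 0.096]), (0.25, [0.443, -0.146, -0.002])]
side tab2_pad [(0.65, [0.507, 0.094, 0.1])]
side tab3_pad [(0.56, [0.548, -0.187, -0.002]), (0.51, [0.508, 0.091, 0.099]), (0.46, [0.658, 0.11, 0.099])]
side spray [(0.68, [0.675, -0.225, 0.002])]
side clamp [(0.55, [0.442, -0.152, -0.002])]
side glovebox [(0.58, [0.499, 0.475, 0.002])]
side rack [(0.73, [0.514, -0.448, -0.001])]
```

View pics/a.png

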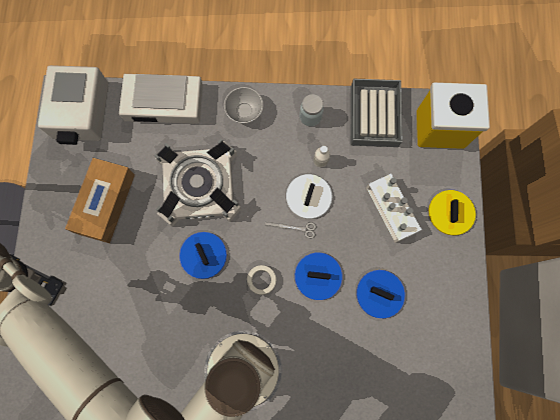

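View pics/b.png

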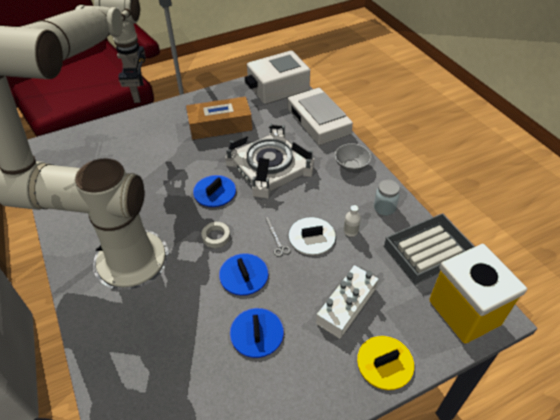

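The white cover is at top-view pixel (309,196), with the chamber at (197,182). The clamp lies just below the cover and the spray bottle just above it. The blue and yellow discs are look-alikes. Next I'll measure the fin and seat more precisely.

```bash
cat > h.py <<'E'
from cell import manip, vision, order
import cv2, numpy as np
def cloud(P):
    v,u=np.mgrid[:420,:560]; z=P['range_z']
    c=np.stack([(u-P['cx'])/P['fx']*z,(v-P['cy'])/P['fy']*z,z,np.ones_like(z)],-1)
    w=(c@np.linalg.inv(P['camera_from_world']).T)[...,:3]; w[z==0]=np.nan; return w
def st():
    s=manip.read_state(); print(s['clock'],np.round(s['tcp_pos'],4),np.round(s['ee_rot'],1),np.round(s['contact_force'],1),round(s['width'],4),np.round(s['joint_pos'],0))
E
python3 - <<'E'
from h import *
for n in('top','side'):
  P=vision.capture(n);w=cloud(P);im=P['image'].astype(int)
  d=np.hypot(w[...,0]-.547,w[...,1]+.183)
  m=(d<.06)&(w[...,2]>.03)&(im.max(-1)<90); q=w[m]
  r=cv2.minAreaRect((q[:,:2]*1000).astype(np.float32)); c=np.cov(q[:,:2].T); e=np.linalg.eigh(c)[1][:,1]
  print(n,'fin',m.sum(),q.mean(0).round(4),q[:,2].max(),r,np.degrees(np.arctan2(e[1],e[0])))
  m=(d<.09)&(w[...,2]>.006)&(w[...,2]<.02); (x,y),R=cv2.minEnclosingCircle((w[m][:,:2]*1000).astype(np.float32));print('disc',x,y,R)
  print('seat',[np.round(a['position'],4) for a in vision.mark_of(P,'seat')[:1]],'grip',[np.round(a['position'],4) for a in vision.mark_of(P,'cover_grip')if abs(a['position'][0]-.547)<.03 and a['position'][1]>-.3])
  d=np.hypot(w[...,0]-.572,w[...,1]-.177); m=(d<.088)&(d>.072)&(w[...,2]>.057)&(w[...,2]<.067)&(im.max(-1)<230)
  q=w[m]; A=np.c_[2*q[:,:2],np.ones(len(q))]; s=np.linalg.lstsq(A,(q[:,:2]**2).sum(1),rcond=None)[0]
  print('rim',len(q),s[:2],np.sqrt(s[2]+s[0]**2+s[1]**2))
st()
E
```

```text
top fin 89 [ 0.5435 -0.1847  0.0437] 0.05116793424575272 ((544.2091674804688, -184.83993530273438), (12.743446350097656, 68.1205825805664), 74.61495971679688) 164.63240230154952
disc 542.1337890625 -183.65635681152344 87.98675537109375
seat [array([0.5676, 0.1754, 0.0514])] grip [array([ 0.5473, -0.189 ,  0.0349])]
rim 239 [0.57058902 0.1765138 ] 0.08023539345355687
side fin 115 [ 0.5443 -0.1873  0.0418] 0.05231119504886239 ((544.6326293945312, -186.53909301757812), (16.97742462158203, 66.52162170410156), 76.36235809326172) 164.93474802288756
disc 543.9340209960938 -182.43338012695312 89.32064056396484
seat [array([0.5692, 0.1766, 0.051 ])] grip []
rim 239 [0.57009805 0.17666938] 0.08006982041423157
1.6 [0.2265 0.5285 0.2366] [130.7  90.  107.5] [-0.7  0.3 -0.3] 0.0919 [ 55.   9.  92.   0.  79. -12.]
```

>>> apply_moves(motion="17.7 -39.7 0 0.5;17.7 -39.7 0 0.5;17.7 -39.7 0 0.5;17.7 -39.7 0 0.5;17.7 -39.7 0 0.5;17.7 -39.7 0 0.5;17.7 -39.7 0 0.5;17.7 -39.7 0 0.5;17.7 -39.7 0 0.5;17.7 -39.7 0 0.5;17.7 -39.7 0 0.5;17.7 -39.7 0 0.5", jaw=0)

```text
clock: 2.8
tcp_pos: [0.4394, 0.0503, 0.2369]
ee_rot: [18.2, 89.9, 1.0]
contact_force: [0.8, 1.7, 1.3]
width: 0.0921
```

>>> apply_moves(motion="17.7 -39.7 0 0.5;17.7 -39.7 0 0.5;17.7 -39.7 0 0.5;17.7 -39.7 0 0.5;17.7 -39.7 -40 0;17.7 -39.7 -40 0;0 0 0 0;0 0 0 0")

```text
clock: 3.6
tcp_pos: [0.5391, -0.1739, 0.1679]
ee_rot: [158.3, 89.8, 143.0]
contact_force: [-0.2, 0.2, 0.4]
width: 0.0918
```

Run:
```python
from h import *
st(); s=manip.read_state(); from scipy.spatial.transform import Rotation as R
y=R.from_euler('xyz',s['ee_rot'],degrees=True).as_matrix(); print(y.round(3), np.degrees(np.arctan2(y[1,1],y[0,1])))
P=vision.capture('side'); cv2.imwrite('pics/c.png',cv2.resize(P['image'][150:330,220:420],None,fx=3,fy=3))
```

```text
3.6 [ 0.5391 -0.1739  0.1679] [158.3  89.8 143. ] [-0.2  0.2  0.4] 0.0918 [ -30.   11.   97.    0.   72. -105.]
[[-0.002  0.263  0.965]
 [ 0.002  0.965 -0.263]
 [-1.     0.001 -0.003]] 74.73640929025298
```

View pics/c.png

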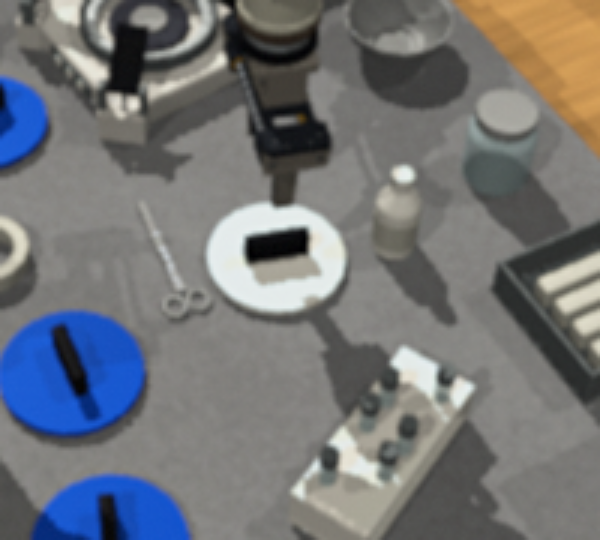

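The tool is right above the cover, and the jaws lie across the fin with the spray bottle clear. I'll descend and grip.

>>> apply_moves(motion="6 -12 -20 0;0 0 -30 0;0 0 -30 0;0 0 -20 0;0 0 -12 0;0 0 -8 0;0 0 -5 0;0 0 -2.5 0;0 0 0 0;0 0 0 0")

```text
clock: 4.65
tcp_pos: [0.5461, -0.1862, 0.0421]
ee_rot: [-15.4, 89.9, -30.6]
contact_force: [-0.4, 0.5, -0.1]
width: 0.0918
```

>>> apply_moves(motion="0 0 0 0;0 0 0 0;0 0 0 0;0 0 0 0;0 0 0 0;0 0 0 0;0 0 0 0;0 0 0 0;0 0 0 0;0 0 0 0", jaw=255, squeeze=25)

```text
clock: 5.65
tcp_pos: [0.5456, -0.1857, 0.0413]
ee_rot: [107.9, 90.0, 92.7]
contact_force: [0.8, 0.3, 0.3]
width: 0.016
```

>>> apply_moves(motion="0 0 5 0;0 0 10 0;0 0 20 0;0 0 30 0;0 0 30 0;0 0 30 0;0 0 15 0;0 0 0 0")

```text
clock: 6.45
tcp_pos: [0.5471, -0.1868, 0.1843]
ee_rot: [-16.2, 89.7, -31.4]
contact_force: [0.4, -0.4, -1.4]
width: 0.0158
```

>>> apply_moves(motion="1 15 0 0;2 30 0 0;3 40 0 0;3 45 0 0;3 45 0 0;3 45 0 0;3 45 0 0;3 40 0 0;3 30 0 0;1 20 0 0;0 7 0 0;0 0 0 0")

```text
clock: 7.65
tcp_pos: [0.5691, 0.1771, 0.1795]
ee_rot: [-158.3, 89.8, -173.3]
contact_force: [0.1, -0.4, -1.9]
width: 0.0156
```

Run:
```python
from h import *
st()
for n in('top','side'):
  P=vision.capture(n);w=cloud(P);im=P['image'].astype(int)
  m=(np.hypot(w[...,0]-.571,w[...,1]-.177)<.1)&(im.min(-1)>150)&(w[...,2]>.125)&(w[...,2]<.17)
  q=w[m]; r=cv2.fitEllipse(cv2.convexHull((q[:,:2]*1000).astype(np.float32)))
  print(n,len(q),q[:,2].min(),np.median(q[:,2]),q[:,2].max(),r,(q.min(0)+q.max(0))/2,q.max(0)-q.min(0))
  for t in('cover_under','cover_grip','seat'): print(t,[(round(a['p'],2),np.round(a['position'],4)) for a in vision.mark_of(P,t) if a['position'][1]>.1])
  cv2.imwrite(f'pics/d_{n}.png',P['image'])
a=cv2.imread('pics/d_top.png')[110:250,130:270];b=cv2.imread('pics/d_side.png')[90:230,200:340]
cv2.imwrite('pics/d.png',cv2.resize(np.hstack([a,b]),None,fx=2.8,fy=2.8))
st()
```

```text
7.65 [0.5691 0.1771 0.1795] [-158.3   89.8 -173.3] [ 0.1 -0.4 -1.9] 0.0156 [  6.  15.  91.  -0.  74. -69.]
top 287 0.14092229935695078 0.1492772877953945 0.15826983355070467 ((570.5848388671875, 171.0080108642578), (130.97128295898438, 147.00888061523438), 106.0492172241211) [0.5692918  0.13743513 0.14959607] [0.1459139  0.06349755 0.01734753]
cover_under [(0.55, array([0.5692, 0.1749, 0.1362])), (0.55, array([0.3367, 0.147 , 0.0004]))]
cover_grip [(0.83, array([0.3447, 0.1447, 0.0397])), (0.57, array([0.5674, 0.1746, 0.173 ]))]
seat [(0.71, array([0.5674, 0.1785, 0.0529]))]
side 546 0.1433644458806087 0.15267614875299107 0.16875950959582453 ((569.5123901367188, 175.96653747558594), (142.75856018066406, 155.22369384765625), 149.64892578125) [0.568971   0.17766457 0.15606198] [0.1491547  0.15258437 0.02539506]
cover_under [(0.96, array([0.5692, 0.1742, 0.1361])), (0.68, array([0.3448, 0.1452, 0.003 ]))]
cover_grip [(0.71, array([0.5701, 0.1743, 0.1716])), (0.71, array([0.3425, 0.146 , 0.0301]))]
seat [(0.97, array([0.5708, 0.1791, 0.0534]))]
8.05 [0.5708 0.1754 0.1815] [ 8.8 90.  -6.5] [ 0.9 -1.5 -2.6] 0.0157 [  5.  15.  91.  -0.  74. -69.]
```

View pics/d.png

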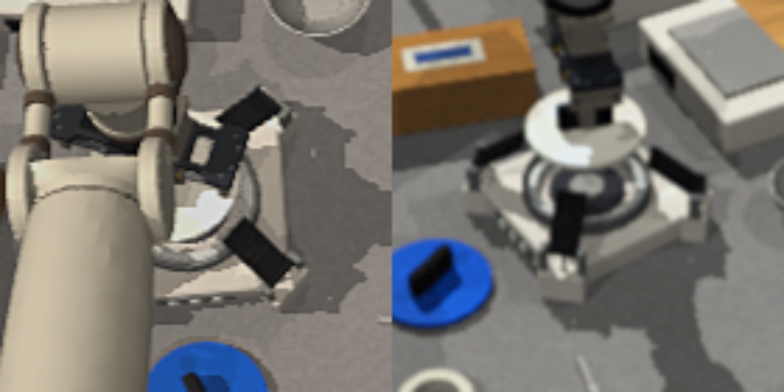

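The cover is held level above the well, centred within about 2 mm. I'll lower it in stages.

>>> apply_moves(motion="0.5 1 -10 0;0 0 -15 0;0 0 -15 0;0 0 -15 0;0 0 -10 0;0 0 -5 0;0 0 -3 0;0 0 -3 0;0 0 0 0;0 0 0 0")

```text
clock: 9.05
tcp_pos: [0.5715, 0.1772, 0.1059]
ee_rot: [23.2, 89.9, 8.0]
contact_force: [0.0, 0.2, -3.2]
width: 0.0155
```

>>> apply_moves(motion="0 0 -2 0;0 0 -2 0;0 0 -2 0;0 0 -1 0;0 0 -1 0;0 0 0 0;0 0 0 0")

```text
clock: 9.75
tcp_pos: [0.5711, 0.1771, 0.0974]
ee_rot: [162.6, 90.0, 147.4]
contact_force: [-0.4, 1.2, -2.1]
width: 0.0161
```

>>> apply_moves(motion="0 0 -1 0;0 0 -1 0;0 0 0 0;0 0 0 0")

```text
clock: 10.15
tcp_pos: [0.5712, 0.1771, 0.0954]
ee_rot: [11.4, 90.0, -3.8]
contact_force: [-0.2, 0.3, -2.7]
width: 0.0159
```

>>> apply_moves(motion="0 0 -0.7 0;0 0 0 0;0 0 0 0")

```text
clock: 10.45
tcp_pos: [0.5712, 0.1771, 0.0954]
ee_rot: [-26.2, 90.0, -41.4]
contact_force: [-4.0, 0.1, 4.9]
width: 0.0159
```

Contact with the seat shows at the expected height, so I'll release and retreat upward.

>>> apply_moves(motion="0 0 0 0;0 0 0 0;0 0 0 0;0 0 0 0;0 0 0 0;0 0 0 0", jaw=110)

```text
clock: 11.05
tcp_pos: [0.5711, 0.1771, 0.0946]
ee_rot: [151.6, 90.0, 136.4]
contact_force: [-0.3, -0.3, 0.6]
width: 0.052
```

>>> apply_moves(motion="0 0 5 0;0 0 20 0;0 0 40 0;0 0 45 0;-40 0 0 0;-40 0 0 0;-40 0 0 0;-40 0 0 0;-40 0 0 0;0 0 0 0", jaw=110)

```text
clock: 12.05
tcp_pos: [0.367, 0.1773, 0.2039]
ee_rot: [-164.1, 89.9, -179.2]
contact_force: [0.1, 0.6, 0.9]
width: 0.0524
```

Run:
```python
from h import *
st()
for n in('top','side'):
  P=vision.capture(n);w=cloud(P);im=P['image'].astype(int)
  d=np.hypot(w[...,0]-.571,w[...,1]-.177)
  m=(d<.065)&(im.min(-1)>110)&(w[...,2]>.055)&(w[...,2]<.08); q=w[m]
  c=np.linalg.lstsq(np.c_[q[:,:2]-[.571,.177],np.ones(len(q))],q[:,2],rcond=None)[0]; print(n,len(q),'tilt deg',np.degrees(c[:2]),'z',c[2])
  for t in ['cover_under','seat']+['tab%d_pad'%i for i in range(4)]: print(t,[(round(a['p'],2),np.round(a['position'],4)) for a in vision.mark_of(P,t)[:3] if a['position'][1]>.05])
  cv2.imwrite(f'pics/e_{n}.png',P['image'])
a=cv2.imread('pics/e_top.png')[110:250,130:270];b=cv2.imread('pics/e_side.png')[90:230,200:340]
cv2.imwrite('pics/e.png',cv2.resize(np.hstack([a,b]),None,fx=2.8,fy=2.8))
```

```text
12.05 [0.367  0.1773 0.2039] [-164.1   89.9 -179.2] [0.1 0.6 0.9] 0.0524 [  9. -16. 119.   0.  77. -66.]
top 1075 tilt deg [-0.18766373 -0.46996657] z 0.06484355318977221
cover_under [(0.92, array([0.3396, 0.1461, 0.0025]))]
seat []
tab0_pad [(0.52, array([0.64  , 0.2616, 0.0953]))]
tab1_pad []
tab2_pad [(0.51, array([0.5063, 0.0887, 0.0973]))]
tab3_pad [(0.74, array([0.6613, 0.1099, 0.0978])), (0.39, array([0.5074, 0.0889, 0.0975]))]
side 414 tilt deg [0.28001017 0.14880955] z 0.06746785176103227
cover_under [(0.98, array([0.5735, 0.1731, 0.0535])), (0.88, array([ 0.3436,  0.1442, -0.0008]))]
seat [(0.97, array([0.5715, 0.1766, 0.0517]))]
tab0_pad [(0.52, array([0.5704, 0.1771, 0.0531])), (0.41, array([0.6329, 0.2584, 0.0978]))]
tab1_pad [(0.52, array([0.4835, 0.2448, 0.0976]))]
tab2_pad [(0.51, array([0.5083, 0.0916, 0.0996]))]
tab3_pad [(0.43, array([0.6555, 0.113 , 0.0988]))]
```

View pics/e.png

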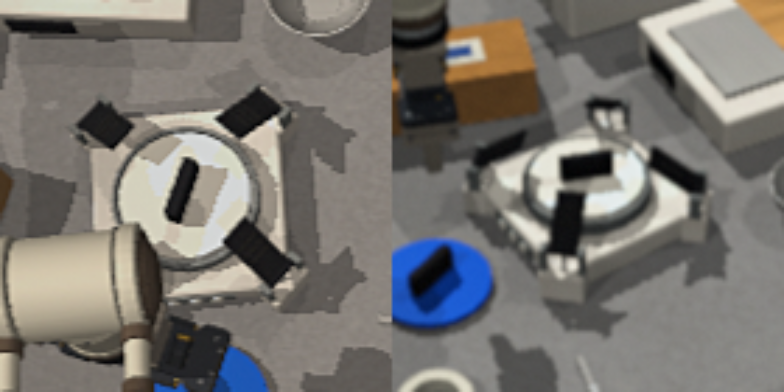

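The cover lies flat: its top is at about 66 mm, its tilt is under 0.5°, and it is inside the rim. Next are the tabs, starting with tab2 at about (0.504, 0.091).

>>> apply_moves(motion="35 -21 -11 0;34 -21 -11 0;34 -22 -11 0;34 -22 -11 0;0 0 0 0;0 0 -20 0;0 0 0 0", jaw=255)

```text
clock: 13.45
tcp_pos: [0.506, 0.0914, 0.1384]
ee_rot: [-169.5, 89.7, 175.3]
contact_force: [-0.0, -0.4, -0.2]
width: 0.0005
```

>>> apply_moves(motion="0 0 -6 0;0 0 -6 0;0 0 -6 0;0 0 -6 0;0 0 -6 0;0 0 -6 0;0 0 -5 0;0 0 0 0;0 0 0 0")

```text
clock: 14.35
tcp_pos: [0.5077, 0.0911, 0.0992]
ee_rot: [-163.7, 89.9, -178.9]
contact_force: [-0.5, 0.1, 0.4]
width: 0.0003
```

>>> apply_moves(motion="0 0 25 0;0 0 30 0;-5 38 0 0;-5 38 0 0;-5 38 0 0;-5 39 0 0;0 0 -10 0;0 0 0 0")

```text
clock: 15.15
tcp_pos: [0.487, 0.2442, 0.1434]
ee_rot: [-140.0, 89.9, -155.1]
contact_force: [-0.8, -0.4, -0.6]
width: 0.0007
```

>>> apply_moves(motion="0 0 -8 0;0 0 -6 0;0 0 -6 0;0 0 -6 0;0 0 -6 0;0 0 -6 0;0 0 -6 0;0 0 -1 0;0 0 0 0;0 0 0 0")

```text
clock: 16.15
tcp_pos: [0.4881, 0.2442, 0.0997]
ee_rot: [-172.8, 90.0, 172.0]
contact_force: [0.6, 0.1, 0.2]
width: 0.0006
```

Next is tab0 at (0.638, 0.263).

>>> apply_moves(motion="0 0 25 0;0 0 30 0;38 5 0 0;38 5 0 0;38 5 0 0;37 4 0 0;0 0 -10 0;0 0 0 0")

```text
clock: 16.95
tcp_pos: [0.638, 0.2628, 0.1424]
ee_rot: [-154.3, 89.8, -169.5]
contact_force: [-0.6, 0.6, -0.7]
width: 0.0002
```

>>> apply_moves(motion="0 0 -8 0;0 0 -6 0;0 0 -6 0;0 0 -6 0;0 0 -6 0;0 0 -6 0;0 0 -6 0;0 0 -1 0;0 0 0 0;0 0 0 0")

```text
clock: 17.95
tcp_pos: [0.6392, 0.2631, 0.0997]
ee_rot: [63.3, 90.0, 48.2]
contact_force: [-0.4, -0.1, 0.5]
width: 0.0005
```

>>> apply_moves(motion="0 0 25 0;0 0 30 0;5 -38 0 0;5 -38 0 0;5 -38 0 0;4 -39 0 0;0 0 -10 0;0 0 0 0")

```text
clock: 18.75
tcp_pos: [0.6574, 0.1096, 0.1434]
ee_rot: [-179.7, 89.9, 165.0]
contact_force: [-0.9, 0.4, -0.2]
width: 0.0003
```

>>> apply_moves(motion="0 0 -8 0;0 0 -6 0;0 0 -6 0;0 0 -6 0;0 0 -6 0;0 0 -6 0;0 0 -6 0;0 0 -1 0;0 0 0 0;0 0 0 0")

```text
clock: 19.75
tcp_pos: [0.6582, 0.11, 0.0997]
ee_rot: [-58.5, 90.0, -73.7]
contact_force: [0.0, -0.2, 0.8]
width: 0.0007
```

>>> apply_moves(motion="0 0 25 0;0 0 30 0;0 0 50 0;-20 -40 0 0;-20 -40 0 0;-20 -40 0 0;-20 -40 0 0;-40 -20 0 0;-40 0 0 0;-40 0 0 0;0 0 0 0")

```text
clock: 20.85
tcp_pos: [0.4538, -0.0692, 0.2034]
ee_rot: [179.1, 89.8, 163.8]
contact_force: [0.9, 0.6, 0.2]
width: 0.0004
```

Run:
```python
from h import *
st()
for n in('top','side'):
  P=vision.capture(n);w=cloud(P);im=P['image'].astype(int)
  d=np.hypot(w[...,0]-.571,w[...,1]-.177); a=np.degrees(np.arctan2(w[...,1]-.177,w[...,0]-.571))
  for i,t in enumerate((52.2,142.2,-127.8,-37.8)):
    m=(d>.07)&(d<.13)&(abs((a-t+180)%360-180)<8)&(im.max(-1)<80)&(w[...,2]>.05); z=w[m][:,2]; print(n,'tab',i,len(z),np.median(z) if len(z) else 0, z.max() if len(z) else 0)
  m=(d<.062)&(im.min(-1)>110)&(w[...,2]>.05)&(w[...,2]<.085); q=w[m]
  c=np.linalg.lstsq(np.c_[q[:,:2]-[.571,.177],np.ones(len(q))],q[:,2],rcond=None)[0]; print('tilt',np.degrees(c[:2]),'z',c[2])
  cv2.imwrite(f'pics/f_{n}.png',P['image'])
a=cv2.imread('pics/f_top.png')[110:250,130:270];b=cv2.imread('pics/f_side.png')[90:230,200:340]
cv2.imwrite('pics/f.png',cv2.resize(np.hstack([a,b]),None,fx=2.8,fy=2.8))
```

```text
20.85 [ 0.4538 -0.0692  0.2034] [179.1  89.8 163.8] [0.9 0.6 0.2] 0.0004 [-24.  -7. 111.  -0.  76. -99.]
top tab 0 159 0.07149999224710024 0.08032567506116717
top tab 1 170 0.07183493293022736 0.08080971396705561
top tab 2 124 0.07226599270603662 0.07987228400150892
top tab 3 158 0.07222630163495458 0.0802229725089636
tilt [-0.0080511  0.1103981] z 0.06470526101305478
side tab 0 0 0 0
side tab 1 86 0.07403606366521709 0.0830089003366794
side tab 2 29 0.07405673661496848 0.08036217134350165
side tab 3 96 0.07339429449027768 0.08143569121464633
tilt [ 0.08005578 -0.0492159 ] z 0.06729094390817644
```

View pics/f.png

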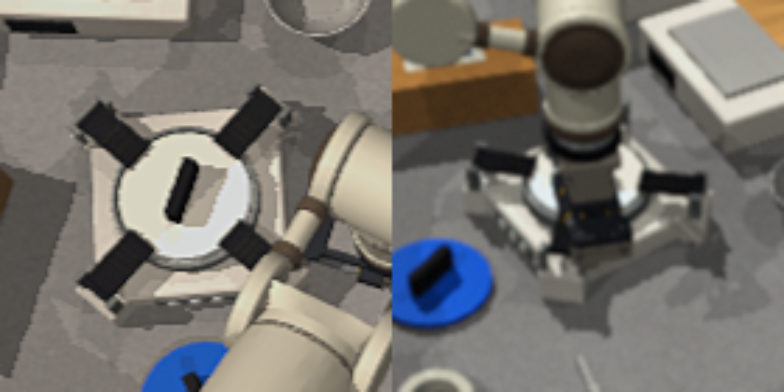

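All four tabs lie level at about 73 mm over the cover's edge, the cover is flat, and the robot is clear. I'll hand the job in.

```bash
python3 -c "
from cell import order; print(order.finish_job())"
```

```text
the job is handed in; nothing more can be done
None
```

The white cover is seated flat in the bowl chamber, and all four snap tabs are shut over it. I lowered the cover in until the wrist felt the seat (about 5 N), let go, then pressed tabs 2, 1, 0 and 3 in turn. The job was handed in at about 21 s on the robot's clock, against the 58 s limit.

- **Cover:** in the last check its top was at about 66 mm (the two cameras read 64.7 and 67.3 mm), with a tilt of about 0.1° or less.
- **Tabs:** the top camera has all four level at about 72 mm, and the side camera has tabs 1–3 at about 74 mm. The arm hid tab 0 from the side camera, so only the top camera confirms that one.
- **Robot and bystanders:** the arm is clear and touching nothing. I avoided the spray, clamp and other loose things and felt no unexpected contact, but I did not measure their positions again at the end.

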